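# Feel for the full box and dock it

### The job

Exactly one of the three closed ingredient boxes is still full; find it by raising a box's grip end slightly, its far end staying on the table, and feeling the weight. Slide the full one, without picking it up, far end first into the three-sided docking frame until it gently meets the end stop, and leave it flat; the nearly empty boxes stay where they stand for refilling. Set boxes down gently, never tip one steeply, and do not disturb the other things.

Things in the scene. Friction and masses are not known exactly. Their poses are not given: they have to be found in the camera images.
- box_a: One of three closed boxes alike outside: opaque white plastic, white lid, 140 long (x) x 100 wide (y) x 70 high, lid overhanging 2 mm all round. Origin: centre of the underside; x runs from the grip end (towards the robot) to the far end, z up. Nearly empty 0.25 to 0.32 kg, full 0.77 to 0.89 kg, contents central; which one is full is not known. Its grip is described at its own point.
- box_a_grip (a point): Pinch point on this box's grip: an upright grey block on the lid near the robot end, 30 (x) x 22 (y) x 33 high, top 106 above the table. Pinch its 22 mm width, fingers closing along the box's y. The point is on the block's axis, 94 above the underside (24 above the lid), 48 from the box's centre towards the robot. The block rocks freely (up to 0.5 rad) on a cross pin 19 below this point.
- box_a_toe (a point): Middle of the lower edge of this box's far end, 70 mm from the box's centre along its x, at the underside. The box pivots about this edge when its grip end is raised; the grip pulls about 0.6 of the weight if the sideways force is nil. A push at the grip towards the far end carries some too: weight x 70 = upward pull x 118 + push x 81 (at 7 mm lift). Axes as the box.
- box_b: One of three closed boxes alike outside: opaque white plastic, white lid, 140 long (x) x 100 wide (y) x 70 high, lid overhanging 2 mm all round. Origin: centre of the underside; x runs from the grip end (towards the robot) to the far end, z up. Nearly empty 0.25 to 0.32 kg, full 0.77 to 0.89 kg, contents central; which one is full is not known. Its grip is described at its own point.
- box_b_grip (a point): Pinch point on this box's grip: an upright grey block on the lid near the robot end, 30 (x) x 22 (y) x 33 high, top 106 above the table. Pinch its 22 mm width, fingers closing along the box's y. The point is on the block's axis, 94 above the underside (24 above the lid), 48 from the box's centre towards the robot. The block rocks freely (up to 0.5 rad) on a cross pin 19 below this point.
- box_b_toe (a point): Middle of the lower edge of this box's far end, 70 mm from the box's centre along its x, at the underside. The box pivots about this edge when its grip end is raised; the grip pulls about 0.6 of the weight if the sideways force is nil. A push at the grip towards the far end carries some too: weight x 70 = upward pull x 118 + push x 81 (at 7 mm lift). Axes as the box.
- box_c: One of three closed boxes alike outside: opaque white plastic, white lid, 140 long (x) x 100 wide (y) x 70 high, lid overhanging 2 mm all round. Origin: centre of the underside; x runs from the grip end (towards the robot) to the far end, z up. Nearly empty 0.25 to 0.32 kg, full 0.77 to 0.89 kg, contents central; which one is full is not known. Its grip is described at its own point.
- box_c_grip (a point): Pinch point on this box's grip: an upright grey block on the lid near the robot end, 30 (x) x 22 (y) x 33 high, top 106 above the table. Pinch its 22 mm width, fingers closing along the box's y. The point is on the block's axis, 94 above the underside (24 above the lid), 48 from the box's centre towards the robot. The block rocks freely (up to 0.5 rad) on a cross pin 19 below this point.
- box_c_toe (a point): Middle of the lower edge of this box's far end, 70 mm from the box's centre along its x, at the underside. The box pivots about this edge when its grip end is raised; the grip pulls about 0.6 of the weight if the sideways force is nil. A push at the grip towards the far end carries some too: weight x 70 = upward pull x 118 + push x 81 (at 7 mm lift). Axes as the box.
- bay: Three-sided docking frame, bare aluminium, fixed; mouth towards the robot, its floor is the table. Rails and end stop 30 high, 10 thick, 114 between rails, flared lips to 63 mm before the origin (152 wide there). Origin: on the table under the centre of a fully seated box; x from mouth to stop, stop face 70 beyond it, y across. A fully home box has its origin here.
- bowl: Bystander, not to be disturbed: steel mixing bowl, 130 across, 60 high, left of the boxes.
- jar: Bystander, not to be disturbed: closed jar, 66 across, 90 high, left of the boxes.
- cup: Bystander, not to be disturbed: white plastic cup, 72 across, 75 high, right of the boxes.
- brush: Bystander, not to be disturbed: pastry brush lying to the right, nearer the robot.
Things that resemble listed ones, but are neither listed nor needed, are in the scene too. Leave any green look-alike of the box_c alone.

How it is judged:
By the outcome, as a careful person would: the job done as asked, in the order asked, and still so for the second after the job is handed in, with the robot touching nothing.
It also fails if it takes over 72 s, if anything falls off the work surface, if the arm or the gripper's body presses on something with over 40 N, if the wrist force passes 120 N, or if a joint passes its speed limit or range.

### The arm

A 6-joint arm with a two-finger parallel gripper is mounted at the origin on the work surface. World frame = base frame: x ahead of the robot, y to its left, z up, the work surface at z = 0. Lengths are in mm, angles in rad, forces in N, time in s.
With the tool pointing down it reaches from about 275 to 750 mm from the base axis. Payload 10.2 kg.
Tool frame: the origin (TCP) lies at the very end of the fingers, on their centre line; the grasp point (between the pads) lies 19 mm behind it; z points along the fingers, y is the direction in which the jaws open and shut (so a half turn about z gives the same grasp; the last joint's range is limited). The gripper opens to 85 mm and grips with 20 to 120 N. Pads are 22 mm wide; open, the fingers measure 114 mm over their backs; the gripper's body (76 mm by 85 mm) begins 54 mm behind the grasp point. The pads swing forward as they close: fully open they stand 13 mm farther back than shut.
Start: joints at [0.936, 0.313, 1.498, -0, 1.331, -0.223], TCP at [210.149, 481.112, 231.294] pointing down, gripper open.
Joint ranges: [-2.94, 2.94], [-0.97, 2.17], [0.19, 2.56], [-1.23, 4.37], [0.02, 3.11], [-2.88, 2.88]. Speed limits (rad/s): [2.39, 2.39, 3.01, 3.14, 3.14, 3.14].

### API

Orientations are given as a unit quaternion [w, x, y, z].
In Python, from rig import sensors, imaging, ctrl gives the robot as it stands.
- The arm moves only by the shell command python3 -m creep 'ROWS' [FORCE]. ROWS is JSON, a list of rows, each an object with "grip": the finger opening in mm, from 0 to 85.4; "linear": the shift along the tool's x, y, z in mm, a list of three; "rot": the turn, a rotation vector about the tool's x, y, z in rad, a list of three. A call has 1 to 12 rows; each row shifts and turns the commanded pose from where the row before left it, along the tool's axes as they then stand; what a row does not reach is not made up. A row lasts 1/12 s, in which the tool goes at most 41.7 mm and 7.16 degrees, less where a joint would pass 70% of its speed; a pose out of reach is approached as far as the arm can. A call with a gripper value outside its range is refused whole. The fingers move at their own pace and stop on an object; FORCE is the grip in N (left out, the last holds). Time passes only in rows, so rows that do not move let the fingers close. It gives the time, the measured TCP pose, the force and the opening at its end, in the units of the state.
- sensors.sense(): the state, without advancing time (a new reading comes with each control period).
- imaging.capture(name): name is "scene" or "top" or "wrist"; returns (picture, depth): 400x640x3 uint8, red, green, blue; 400x640 float32, mm along the optical axis (not along the pixel's ray), 0 where there is no reading.
- imaging.camera_params(name): a dict with "intrinsics" (3x3 intrinsics, pixels), "k1" (the pictures are not rectified: a ray, as slopes to the right and down, at radius r is drawn at 1 + k1 r^2 times it, then the intrinsics apply), "R" (3x3) and "t" (3): a world point X has camera coordinates R X + t. Camera axes: x right, y down, z forward; pixel columns grow to the right and rows downward; lengths in mm; the calibration is good to about 2 mm. A picture is of the moment at which its call begins: read the wrist's pose just before it. camera_params takes no time and is no camera call; for the wrist camera it gives the pose at the moment of the call.
- ctrl.finish_job(): hands the job in, once; it reports no verdict.
The state is a dict: "time_s": time; "joints": joint angles; "dq": joint speeds; "tau": joint torques, N m; "eef_pos": TCP position; "ee_rot": TCP orientation; "force": force on the tool from outside, world axes, zero at the start; "wrist_torque": the same for the moment, N m; "grip_width": opening from 0.0 (shut) to 1.0 (fully open).
Only numpy, scipy, OpenCV 4.12 (cv2) and the standard library are available. Lean on these libraries where they do the work, as an engineer would, in place of code of your own. Each camera call takes 0.05 s, during which the arm holds its last target.

## Working session

There is one attempt and no reset: what is moved stays moved. The work goes in short steps, Python scripts to look and compute and a shell command to move; the robot and the scene stay as the last step left them, time stands still between calls to the robot, and variables do not carry over. Pictures are saved under pics/ and viewed, and the job is handed in when it is done.

```bash
ls; mkdir -p pics; python3 - <<'E'
from rig import sensors, imaging, ctrl
import cv2, numpy as np
print(sensors.sense())
for n in ("scene","top"):
    p,d=imaging.capture(n); cv2.imwrite(f"pics/{n}0.png",p[:,:,::-1]); np.savez(f"{n}0.npz",p=p,d=d,**imaging.camera_params(n))
    print(n,imaging.camera_params(n))
E
```

```text
pics
{'time_s': 0.0, 'joints': array([ 9.35569454e-01,  3.13445273e-01,  1.49843554e+00,  3.22650068e-05,
        1.33100987e+00, -2.23414890e-01]), 'dq': array([ 0.00092705, -0.00107315,  0.00046622, -0.00031495, -0.00119189,
       -0.00067433]), 'tau': array([ 8.52113444e-04, -4.12248659e+01, -2.59754473e+01, -1.04156068e-04,
        3.93925875e-03,  3.51765060e-06]), 'eef_pos': array([209.99628697, 480.89141945, 230.73807963]), 'ee_rot': array([-2.84400837e-04,  2.04457815e-01,  9.78875161e-01, -5.83593138e-04]), 'force': array([ 0.64445308, -0.40479758, -0.38528879]), 'wrist_torque': array([-0.04389923,  0.00662631, -0.00871412]), 'grip_width': 1.0012278803307635}
scene {'intrinsics': array([[407.59582898,   0.        , 319.4726129 ],
       [  0.        , 407.59582898, 196.51274567],
       [  0.        ,   0.        ,   1.        ]]), 'k1': -0.08982911655484394, 'R': array([[ 0.81002543,  0.58626497, -0.01233601],
       [ 0.42908625, -0.60693233, -0.66896797],
       [-0.39967961,  0.53658785, -0.74318886]]), 't': array([-430.23474646, -229.64606169, 1693.99132145])}
top {'intrinsics': array([[501.01513078,   0.        , 319.9964322 ],
       [  0.        , 501.01513078, 202.3863272 ],
       [  0.        ,   0.        ,   1.        ]]), 'k1': -0.020481242723861006, 'R': array([[-0.00415834, -0.99990072,  0.01346347],
       [-0.98096156,  0.00146476, -0.19419649],
       [ 0.19415749, -0.01401468, -0.98087026]]), 't': array([ -97.78100523,  601.59387067, 1696.18375762])}
```

View pics/scene0.png

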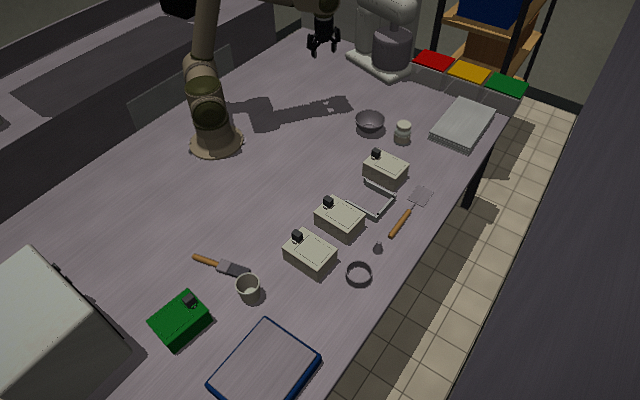

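View pics/top0.png

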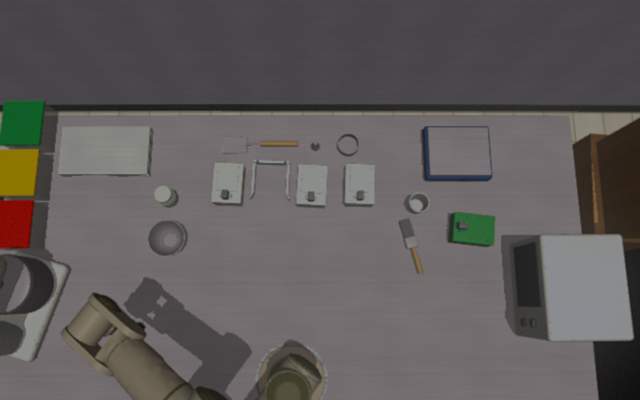

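Scene: three white boxes in the top view at about (228,183), (312,186) and (360,185). The bay is at (270,177), and the green look-alike at (472,228) is to be left alone. Next I'll measure the poses from the point clouds.

```bash
cat > h.py <<'E'
import numpy as np, cv2
def cloud(p,d,K,k1,R,t):
    h,w=d.shape
    u,v=np.meshgrid(np.arange(w),np.arange(h))
    pts=np.stack([u,v],-1).reshape(-1,1,2).astype(np.float64)
    xy=cv2.undistortPoints(pts,np.array(K),np.array([k1,0,0,0.])).reshape(h,w,2)
    c=np.concatenate([xy*d[...,None],d[...,None]],-1)
    X=(c-np.array(t))@np.array(R)   # R^T (c-t)
    X[d==0]=np.nan
    return X
def project(X,K,k1,R,t):
    X=np.atleast_2d(np.asarray(X,float))
    rv,_=cv2.Rodrigues(np.array(R))
    return cv2.projectPoints(X.reshape(-1,1,3),rv,np.array(t),np.array(K),np.array([k1,0,0,0.]))[0].reshape(-1,2)
def load(f):
    z=np.load(f); return z['p'],z['d'],z['intrinsics'],float(z['k1']),z['R'],z['t']
E
python3 - <<'E'
from h import *
for n in("top","scene"):
    A=load(n+"0.npz");X=cloud(*A);p=A[0]
    roi=(X[...,0]>350)&(X[...,0]<750)&(X[...,1]>-400)&(X[...,1]<450)
    m=(roi&(X[...,2]>58)&(X[...,2]<82)).astype(np.uint8)
    nl,lab,st,ce=cv2.connectedComponentsWithStats(m)
    for i in range(1,nl):
        if st[i,4]<80: continue
        q=X[lab==i]
        (c,s,a)=cv2.minAreaRect(q[:,:2].astype(np.float32))
        print(n,st[i],"c",np.round(c,1),"s",np.round(s,1),"a",round(a,2),"z",np.median(q[:,2]).round(1),"px",ce[i].round())
    for lo,hi,nm in((85,125,"grip"),(20,40,"rail")):
        m=(roi&(X[...,2]>lo)&(X[...,2]<hi)).astype(np.uint8)
        nl,lab,st,ce=cv2.connectedComponentsWithStats(m)
        for i in range(1,nl):
            if st[i,4]<12: continue
            q=X[lab==i]
            print(n,nm,st[i],"mean",q.mean(0).round(1),"min",q.min(0).round(),"max",q.max(0).round())
    tb=roi&(abs(X[...,2])<15);print("table z",np.median(X[...,2][tb]))
p=load("top0.npz")[0][120:230,150:440]
cv2.imwrite("pics/topcrop.png",cv2.resize(p[:,:,::-1],None,fx=2.7,fy=2.7,interpolation=cv2.INTER_CUBIC))
p=load("scene0.npz")[0][130:300,260:440]
cv2.imwrite("pics/scenecrop.png",cv2.resize(p[:,:,::-1],None,fx=3.5,fy=3.5,interpolation=cv2.INTER_CUBIC))
E
```

```text
top [ 211  162   33   42 1111] c [671.6 225.7] s [105.3 145.3] a 87.37 z 70.3 px [227. 182.]
top [ 295  164   32   42 1106] c [664.3 -67.9] s [103.8 145.3] a 86.69 z 70.6 px [311. 184.]
top [ 344  164   31   41 1096] c [ 667.4 -237. ] s [103.7 146. ] a 87.21 z 70.4 px [359. 183.]
top grip [160 186  12  17 127] mean [626.1 434.5  90.8] min [598. 415.  85.] max [655. 450.  99.]
top grip [221 190   8   9  64] mean [622.1 226.  104.3] min [608. 216.  92.] max [637. 240. 115.]
top grip [355 191   9  10  64] mean [ 617.5 -233.7  102.4] min [ 604. -248.   85.] max [ 633. -220.  114.]
top grip [307 192   7   9  60] mean [614.3 -65.3 104.2] min [602. -75.  89.] max [629. -54. 115.]
top rail [249 164   7  35 101] mean [687.1 140.   28.9] min [624. 133.  21.] max [750. 153.  40.]
top rail [286 164   4  36  83] mean [689.2  16.4  29.9] min [620.  11.  21.] max [748.  22.  39.]
top rail [242 191   2  15  15] mean [624.  177.7  27.7] min [599. 176.  21.] max [650. 179.  40.]
top rail [166 192  12  15  35] mean [612.  421.6  30.7] min [593. 410.  20.] max [645. 450.  40.]
top rail [215 203  21   3 
[... 1135 characters left out ...]
8.9 393.2  31.5] min [446. 372.  20.] max [535. 430.  40.]
scene rail [394 134  15   9  56] mean [633.5 420.2  30.5] min [598. 410.  22.] max [658. 444.  40.]
scene rail [362 168  47  20 172] mean [689.  188.5  29.9] min [597. 169.  20.] max [744. 271.  40.]
scene rail [364 177  29  19 119] mean [691.4 138.8  27.4] min [624. 130.  20.] max [750. 155.  35.]
scene rail [342 199  33  20 110] mean [695.6  14.1  28.9] min [621.   7.  21.] max [750.  23.  36.]
scene rail [314 218  51  24 180] mean [ 686.6 -105.9   30.4] min [ 591. -127.   20.] max [737. -28.  40.]
scene rail [282 252  55  28 185] mean [ 694.  -273.    30.2] min [ 595. -294.   20.] max [ 739. -197.   40.]
table z 0.4179520414660005
```

View pics/topcrop.png

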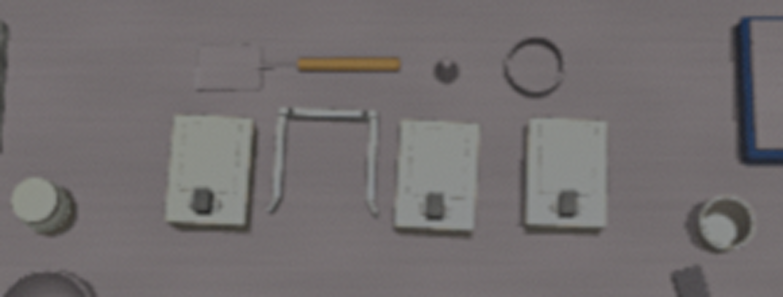

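View pics/scenecrop.png

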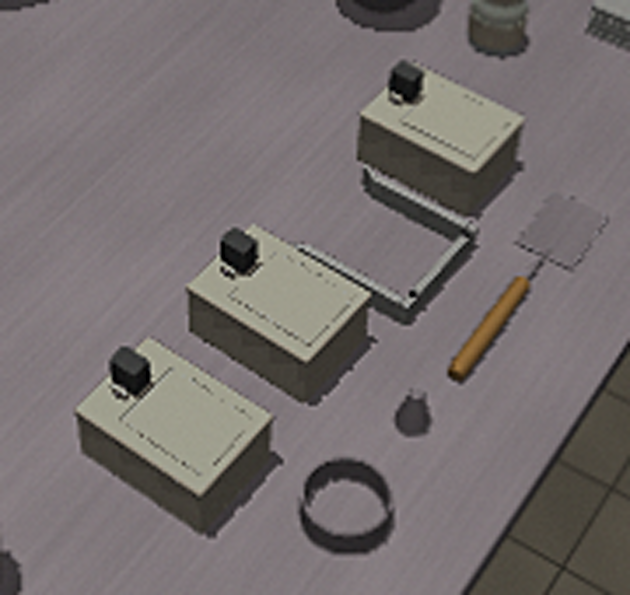

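```bash
cat >> h.py <<'E'
from scipy.spatial.transform import Rotation as Ro
def toolR(q): return Ro.from_quat([q[1],q[2],q[3],q[0]])
def delta(s,target,yaw):
    """tool-frame shift and rotvec from state s to TCP target, tool z down, tool y along world angle 90deg+yaw (rad)"""
    Rc=toolR(s['ee_rot'])
    # tool y = (-sin yaw, cos yaw), z down, x = y x z
    y=np.array([-np.sin(yaw),np.cos(yaw),0]);z=np.array([0,0,-1.]);x=np.cross(y,z)
    Rt=Ro.from_matrix(np.stack([x,y,z],1))
    d=np.array(target)-s['eef_pos']
    print("shift tool (before turn):",Rc.inv().apply(d).round(2)," (after turn):",Rt.inv().apply(d).round(2)," rotvec:",(Rc.inv()*Rt).as_rotvec().round(4))
E
python3 - <<'E'
from rig import sensors, imaging
from h import *
s=sensors.sense();c=imaging.camera_params("wrist")
Rw=toolR(s['ee_rot']).as_matrix()
cam=-c['R'].T@c['t'];print("cam in tool",Rw.T@(cam-s['eef_pos'])); print("cam axes in tool\n",(Rw.T@c['R'].T).round(3)); print(c['intrinsics'])
print(Rw.round(3))
delta(s,[560,160,260],-0.05)
E
```

```text
cam in tool [ 6.88657792e+01  1.22761932e-01 -1.43306984e+02]
cam axes in tool
 [[ 0.    -0.962 -0.273]
 [ 1.     0.    -0.   ]
 [ 0.    -0.273  0.962]]
[[310.8818025    0.         320.73005209]
 [  0.         310.8818025  197.26238886]
 [  0.           0.           1.        ]]
[[-0.916  0.4   -0.001]
 [ 0.4    0.916 -0.001]
 [ 0.    -0.001 -1.   ]]
shift tool (before turn): [-449.17 -154.06  -29.14]  (after turn): [-365.58 -303.04  -29.21]  rotvec: [-0.0011 -0.0004 -0.3618]
```

```bash
python3 -m creep '[{"grip":85,"linear":[-10,-5,-20],"rot":[0,0,-0.12]},{"grip":85,"linear":[-10,-5,-20],"rot":[0,0,-0.12]},{"grip":85,"linear":[-10,-5,-20],"rot":[0,0,-0.12]},{"grip":70,"linear":[-28,-28,0],"rot":[0,0,0]},{"grip":50,"linear":[-28,-28,0],"rot":[0,0,0]},{"grip":50,"linear":[-28,-28,0],"rot":[0,0,0]},{"grip":50,"linear":[-28,-28,0],"rot":[0,0,0]},{"grip":50,"linear":[-28,-28,0],"rot":[0,0,0]},{"grip":50,"linear":[-28,-28,0],"rot":[0,0,0]},{"grip":50,"linear":[-28,-28,0],"rot":[0,0,0]},{"grip":50,"linear":[-28,-28,0],"rot":[0,0,0]},{"grip":50,"linear":[-28,-28,0],"rot":[0,0,0]}]' 40; python3 - <<'E'
from rig import sensors
from h import *
s=sensors.sense();print(s['time_s'],s['eef_pos'],s['dq'].round(2));delta(s,[600,80,300],-0.05)
E
```

```text
time_s: 1.1
eef_pos: [473.9, 191.7, 291.1]
ee_rot: [-0.0, 0.026, 1.0, -0.0]
force: [0.9, 0.1, 0.3]
grip_width: 0.585
1.1 [473.94330037 191.74432844 291.12038849] [-0.82  0.34 -0.43  0.    0.09 -0.82]
shift tool (before turn): [-131.68 -105.05   -8.93]  (after turn): [-131.48 -105.3    -8.88]  rotvec: [-0.     -0.0004 -0.0019]
```

```bash
python3 -m creep '[{"grip":50,"linear":[-32,-25,-2],"rot":[0,0,0]},{"grip":50,"linear":[-32,-25,-2],"rot":[0,0,0]},{"grip":50,"linear":[-32,-25,-2],"rot":[0,0,0]},{"grip":50,"linear":[-16,-12,0],"rot":[0,0,0]},{"grip":50,"linear":[0,0,0],"rot":[0,0,0]},{"grip":50,"linear":[0,0,0],"rot":[0,0,0]}]' 40; python3 - <<'E'
from rig import sensors, imaging
from h import *
s=sensors.sense();print(s['time_s'],s['eef_pos'],s['dq'].round(2),s['force'])
c=imaging.camera_params("wrist")
p,d=imaging.capture("wrist"); cv2.imwrite("pics/w1.png",p[:,:,::-1]); np.savez("w1.npz",p=p,d=d,**c)
E
```

```text
time_s: 1.6
eef_pos: [580.6, 100.2, 296.3]
ee_rot: [-0.001, 0.027, 1.0, 0.0]
force: [0.1, 1.2, 0.4]
grip_width: 0.593
1.6 [580.60050618 100.2370188  296.33101106] [ 0.04 -0.04  0.03  0.    0.    0.  ] [0.11698674 1.21072448 0.43172074]
```

View pics/w1.png

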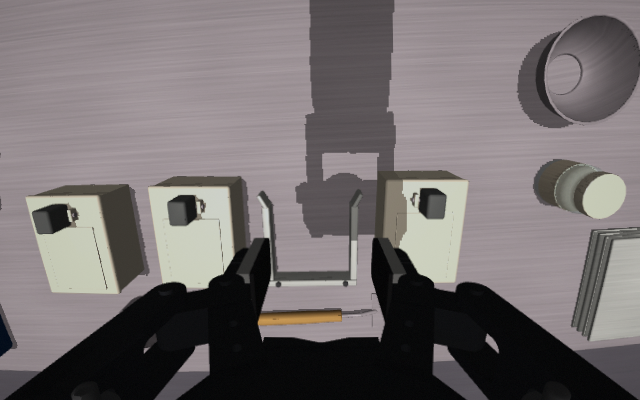

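Wrist view (image right = world +y): the R box is at (80,240), the M box at (195,235), the bay at (312,240) and the L box at (425,230). Each white box carries a grey grip block, at (50,218), (182,210) and (432,203).

```bash
cat > fit.py <<'E'
from h import *
def rects(f,lo=66,hi=76):
    A=load(f);X=cloud(*A)
    roi=(X[...,0]>350)&(X[...,0]<780)&(X[...,1]>-330)&(X[...,1]<330)
    m=(roi&(X[...,2]>lo)&(X[...,2]<hi)).astype(np.uint8)
    m=cv2.morphologyEx(m,cv2.MORPH_OPEN,np.ones((3,3),np.uint8))
    nl,lab,st,ce=cv2.connectedComponentsWithStats(m)
    for i in range(1,nl):
        if st[i,4]<400: continue
        q=X[lab==i]
        c,s,a=cv2.minAreaRect(q[:,:2].astype(np.float32))
        print("lid",st[i][4],"c",np.round(c,1),"s",np.round(s,1),"a",round(a,2),"z",np.median(q[:,2]).round(1),"px",ce[i].round())
    m=(roi&(X[...,2]>98)&(X[...,2]<115)).astype(np.uint8)
    nl,lab,st,ce=cv2.connectedComponentsWithStats(m)
    for i in range(1,nl):
        if st[i,4]<60: continue
        q=X[lab==i]
        q=q[q[:,2]>103]
        if len(q)<30: continue
        c,s,a=cv2.minAreaRect(q[:,:2].astype(np.float32))
        print("grip top",len(q),"c",np.round(c,1),"s",np.round(s,1),"a",round(a,2),"z",np.median(q[:,2]).round(1),"px",ce[i].round())
    return X
if __name__=="__main__":
    X=rects("w1.npz")
    A=load("w1.npz")
    tb=(abs(X[...,2])<8);print("table z",np.median(X[...,2][tb]))
    m=(X[...,2]>26)&(X[...,2]<34)&(X[...,0]>580)&(X[...,0]<790)&(X[...,1]>-12)&(X[...,1]<165)
    q=X[m];np.save("bay.npy",q);print(len(q),q.min(0),q.max(0))
    # raster
    im=np.full((230,200),0,np.uint8)
    for x,y,z in q: im[int(790-x),int(170-y)]=255
    cv2.imwrite("pics/bay.png",cv2.resize(im,None,fx=2.5,fy=2.5,interpolation=cv2.INTER_NEAREST))
    # rails: straight part inner / outer edges by x bins
    for x0 in range(600,770,10):
        b=q[(q[:,0]>x0)&(q[:,0]<x0+10)]
        l=b[b[:,1]>75][:,1];r=b[b[:,1]<75][:,1]
        print(x0,len(l),len(r),np.round([l.min(),l.max()],1) if len(l) else '',np.round([r.min(),r.max()],1) if len(r) else '')
    b=q[(q[:,0]>720)]
    for y0 in range(20,140,10):
        c=b[(b[:,1]>y0)&(b[:,1]<y0+10)][:,0]
        if len(c): print("stop",y0,len(c),c.min().round(1),c.max().round(1))
E
python3 fit.py
```

```text
lid 6142 c [671.5 226.8] s [104.2 143.3] a 87.22 z 71.2 px [426. 225.]
lid 6560 c [664.7 -69.1] s [104.4 144. ] a 86.44 z 71.2 px [193. 235.]
lid 6052 c [ 667.5 -238. ] s [105.9 144.5] a 87.18 z 71.2 px [ 78. 248.]
grip top 467 c [624.4 228.9] s [21.1 30.6] a 86.15 z 106.4 px [435. 206.]
grip top 465 c [615.7 -66.2] s [23.2 27.7] a 86.12 z 106.5 px [178. 212.]
grip top 405 c [ 619.1 -236.3] s [22.6 29.5] a 89.76 z 106.3 px [ 44. 221.]
table z 0.6959882507136491
1561 [619.51616843   9.32435683  26.00087325] [765.06102361 154.42583673  33.95486817]
600 0 0  
610 0 2  [12.2 13.5]
620 19 37 [147.7 154.4] [ 9.3 18.1]
630 36 40 [142. 153.] [14.2 23.8]
640 49 50 [138.7 147.5] [14.6 24. ]
650 48 50 [138.4 147. ] [13.4 23.8]
660 47 48 [138.2 147. ] [14.  23.2]
670 48 50 [136.9 146.6] [12.9 22.8]
680 54 20 [136.6 146.6] [12.5 22.5]
690 49 8 [136.2 146.4] [21.1 22. ]
700 46 12 [135.8 144.6] [20.1 21.9]
710 43 13 [135.5 144.3] [19.2 21.1]
720 42 12 [135.3 144.3] [19.5 21.2]
730 44 13 [135.  144.1] [18.6 20.5]
740 41 18 [134.7 143.9] [16.1 20. ]
750 234 242 [ 75.  143.7] [13.3 74.9]
760 108 38 [ 76.3 143.4] [25.7 74.8]
stop 20 60 721.2 760.2
stop 30 48 750.8 760.6
stop 40 49 751.7 761.8
stop 50 44 752.7 761.8
stop 60 47 753.0 762.6
stop 70 48 753.2 762.5
stop 80 50 752.9 763.5
stop 90 44 753.5 764.4
stop 100 51 753.6 764.3
stop 110 44 754.5 763.7
stop 120 49 754.8 763.8
stop 130 124 720.6 764.3
```

View pics/bay.png

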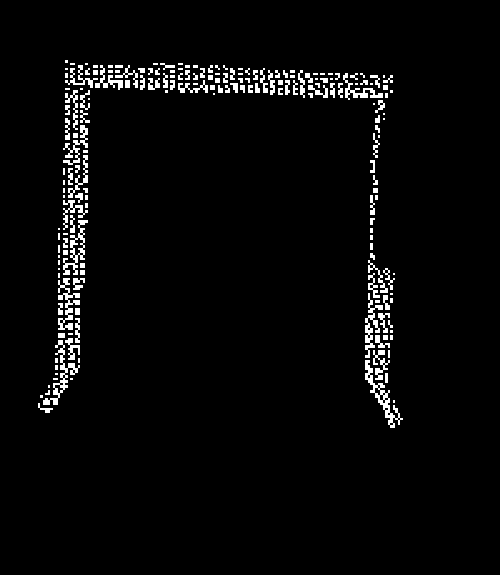

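```bash
python3 - <<'E'
from rig import sensors
from h import *
s=sensors.sense();delta(s,[624,229,135],-0.0485)
E
```

```text
shift tool (before turn): [-37.44 130.   161.8 ]  (after turn): [-37.69 129.9  161.82]  rotvec: [ 0.0002 -0.0012 -0.0034]
```

```bash
python3 -m creep '[{"grip":50,"linear":[-6,20,18],"rot":[0,0,0]},{"grip":50,"linear":[-6,24,28],"rot":[0,0,0]},{"grip":50,"linear":[-6,24,28],"rot":[0,0,0]},{"grip":50,"linear":[-6,24,28],"rot":[0,0,0]},{"grip":50,"linear":[-6,22,28],"rot":[0,0,0]},{"grip":50,"linear":[-6,16,28],"rot":[0,0,-0.003]},{"grip":50,"linear":[-2,0,4],"rot":[0,0,0]},{"grip":50,"linear":[0,0,0],"rot":[0,0,0]},{"grip":50,"linear":[0,0,0],"rot":[0,0,0]}]' 40; python3 - <<'E'
from rig import sensors, imaging
from h import *
s=sensors.sense();print(s['time_s'],s['eef_pos'],s['dq'].round(2),s['force'],s['wrist_torque']);delta(s,[624,229,75.5],-0.0485)
c=imaging.camera_params("wrist")
p,d=imaging.capture("wrist"); cv2.imwrite("pics/w2.png",p[:,:,::-1]); np.savez("w2.npz",p=p,d=d,**c)
import fit; fit.rects("w2.npz")
E
```

```text
time_s: 2.4
eef_pos: [625.0, 228.8, 136.8]
ee_rot: [0.001, 0.024, 1.0, 0.0]
force: [0.4, -0.5, 1.1]
grip_width: 0.586
2.4 [625.00146039 228.77969465 136.83827833] [-0.02 -0.02 -0.01 -0.   -0.    0.  ] [ 0.37344809 -0.49669608  1.09321626] [ 0.00508179  0.00151    -0.04760446]
shift tool (before turn): [ 1.1   0.16 61.34]  (after turn): [ 1.01  0.17 61.34]  rotvec: [0.0001 0.0015 0.0002]
lid 17638 c [669.2 226.8] s [104.5 138.2] a 87.19 z 71.4 px [321. 257.]
lid 3180 c [678.3 -20. ] s [ 38.4 136.2] a 69.59 z 70.5 px [ 14. 295.]
grip top 1660 c [623.6 229.1] s [21.8 29.7] a 88.33 z 106.5 px [321. 224.]
```

View pics/w2.png

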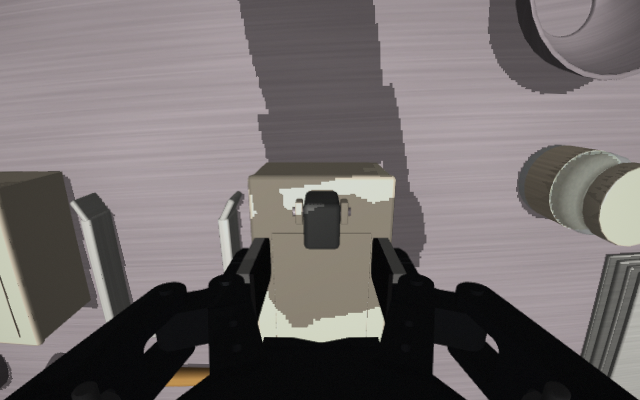

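The close view shows the white box's grey block at (321,220), centred between the fingers at (258,260) and (383,260). I'll descend and pinch.

```bash
python3 -m creep '[{"grip":50,"linear":[1,0,14],"rot":[0,0,0]},{"grip":50,"linear":[0,0,18],"rot":[0,0,0]},{"grip":50,"linear":[0,0,16],"rot":[0,0,0]},{"grip":50,"linear":[0,0,9],"rot":[0,0,0]},{"grip":50,"linear":[0,0,4],"rot":[0,0,0]},{"grip":50,"linear":[0,0,0],"rot":[0,0,0]},{"grip":50,"linear":[0,0,0],"rot":[0,0,0]}]' 40; python3 - <<'E'
from rig import sensors
from h import *
s=sensors.sense();print(s['time_s'],s['eef_pos'],s['dq'].round(2),s['force'],s['wrist_torque']);delta(s,[624,229,75.5],-0.0485)
E
python3 -m creep '[{"grip":30,"linear":[0,0,0],"rot":[0,0,0]},{"grip":24,"linear":[0,0,0],"rot":[0,0,0]},{"grip":15,"linear":[0,0,0],"rot":[0,0,0]},{"grip":15,"linear":[0,0,0],"rot":[0,0,0]},{"grip":15,"linear":[0,0,0],"rot":[0,0,0]},{"grip":15,"linear":[0,0,0],"rot":[0,0,0]}]' 40;
```

```text
time_s: 3.03
eef_pos: [624.7, 228.7, 75.7]
ee_rot: [0.001, 0.025, 1.0, 0.0]
force: [-0.8, 0.4, -1.0]
grip_width: 0.588
3.0333 [624.65682419 228.65954409  75.72755916] [ 0. -0. -0.  0.  0.  0.] [-0.785943    0.3584892  -1.01012325] [0.010627   0.01650012 0.0018835 ]
shift tool (before turn): [0.67 0.31 0.23]  (after turn): [0.67 0.31 0.23]  rotvec: [ 0.0004  0.0019 -0.0005]
time_s: 3.53
eef_pos: [624.5, 228.9, 75.2]
ee_rot: [0.001, 0.024, 1.0, 0.0]
force: [-0.1, 0.8, 6.1]
grip_width: 0.251
```

```bash
python3 -m creep '[{"grip":15,"linear":[-0.6,0,-1],"rot":[0,0,0]},{"grip":15,"linear":[-1,0,-1.5],"rot":[0,0,0]},{"grip":15,"linear":[-1,0,-1.5],"rot":[0,0,0]},{"grip":15,"linear":[-1,0,-1.5],"rot":[0,0,0]},{"grip":15,"linear":[-0.9,0,-1.5],"rot":[0,0,0]},{"grip":15,"linear":[0,0,0],"rot":[0,0,0]},{"grip":15,"linear":[0,0,0],"rot":[0,0,0]},{"grip":15,"linear":[0,0,0],"rot":[0,0,0]}]' 40; for i in 1 2 3 4; do python3 -m creep '[{"grip":15,"linear":[0,0,0],"rot":[0,0,0]}]' | tr '\n' ' ';echo; done
```

```text
time_s: 4.2
eef_pos: [628.6, 228.4, 81.1]
ee_rot: [0.0, 0.024, 1.0, -0.0]
force: [0.5, -0.1, -2.1]
grip_width: 0.249
time_s: 4.28 eef_pos: [628.6, 228.5, 81.1] ee_rot: [-0.0, 0.024, 1.0, -0.0] force: [0.1, 0.1, -1.9] grip_width: 0.248 
time_s: 4.37 eef_pos: [628.6, 228.5, 81.2] ee_rot: [-0.0, 0.024, 1.0, -0.0] force: [-0.3, -0.8, -1.8] grip_width: 0.252 
time_s: 4.45 eef_pos: [628.6, 228.5, 81.2] ee_rot: [-0.0, 0.024, 1.0, -0.0] force: [1.1, 0.2, -2.5] grip_width: 0.247 
time_s: 4.53 eef_pos: [628.6, 228.5, 81.3] ee_rot: [-0.0, 0.024, 1.0, -0.0] force: [-0.1, 0.7, -1.8] grip_width: 0.252
```

Pull is about 2.0 N, push about −0.3 N, so the weight is about 3.1 N (0.31 kg). That's nearly empty. I'll lower it along the same path.

```bash
python3 -m creep '[{"grip":15,"linear":[0.9,0,1.3],"rot":[0,0,0]},{"grip":15,"linear":[0.9,0,1.3],"rot":[0,0,0]},{"grip":15,"linear":[0.9,0,1.3],"rot":[0,0,0]},{"grip":15,"linear":[0.8,0,1.1],"rot":[0,0,0]},{"grip":15,"linear":[0.6,0,0.8],"rot":[0,0,0]},{"grip":15,"linear":[0.4,0,0.6],"rot":[0,0,0]},{"grip":15,"linear":[0,0,0],"rot":[0,0,0]}]' 40; python3 -m creep '[{"grip":15,"linear":[0,0,0],"rot":[0,0,0]}]'
```

```text
time_s: 5.12
eef_pos: [624.3, 228.7, 75.3]
ee_rot: [0.0, 0.024, 1.0, 0.0]
force: [1.0, -0.5, 0.4]
grip_width: 0.251
time_s: 5.2
eef_pos: [624.3, 228.7, 75.3]
ee_rot: [0.0, 0.024, 1.0, 0.0]
force: [1.3, -1.0, 1.1]
grip_width: 0.249
```

```bash
python3 -m creep '[{"grip":28,"linear":[0,0,0],"rot":[0,0,0]},{"grip":40,"linear":[0,0,0],"rot":[0,0,0]},{"grip":50,"linear":[0,0,0],"rot":[0,0,0]},{"grip":50,"linear":[0,0,0],"rot":[0,0,0]},{"grip":50,"linear":[0,0,-8],"rot":[0,0,0]},{"grip":50,"linear":[0,0,-20],"rot":[0,0,0]},{"grip":50,"linear":[0,0,-25],"rot":[0,0,0]},{"grip":50,"linear":[0,0,-8],"rot":[0,0,0]}]' 40; python3 - <<'E'
from rig import sensors,imaging
from h import *
s=sensors.sense();print(s['time_s'],s['eef_pos'],s['dq'].round(2),s['force'],s['wrist_torque']);delta(s,[616.5,-66.2,137],-0.062)
c=imaging.camera_params("wrist")
p,d=imaging.capture("wrist"); np.savez("w3.npz",p=p,d=d,**c); cv2.imwrite("pics/w3.png",p[:,:,::-1])
import fit; fit.rects("w3.npz")
E
```

```text
time_s: 5.87
eef_pos: [625.4, 229.0, 140.2]
ee_rot: [0.003, 0.024, 1.0, 0.001]
force: [0.5, -0.0, -0.1]
grip_width: 0.587
5.8667 [625.36351166 229.03509185 140.19091531] [ 0.   -0.06 -0.07  0.    0.14  0.  ] [ 0.47431287 -0.02236855 -0.14437539] [-0.00296906 -0.03619918 -0.01907751]
shift tool (before turn): [  -5.51 -295.32    2.84]  (after turn): [  -9.45 -295.22    3.19]  rotvec: [0.0013 0.0055 0.0133]
lid 17894 c [671.4 226.4] s [105.  143.1] a 87.2 z 71.3 px [320. 256.]
lid 3606 c [674.2 -20.8] s [ 41.9 147.7] a 69.9 z 70.5 px [ 15. 289.]
grip top 1611 c [623.6 228.6] s [21.9 29.6] a 86.51 z 106.5 px [320. 221.]
```

L is back where it stood, at (671.4, 226.4). On to M.

```bash
python3 -m creep '[{"grip":50,"linear":[-1,-20,0],"rot":[0,0,0.007]},{"grip":50,"linear":[-1,-35,0],"rot":[0,0,0.006]},{"grip":50,"linear":[-1,-40,0],"rot":[0,0,0]},{"grip":50,"linear":[-1,-40,0],"rot":[0,0,0]},{"grip":50,"linear":[-1,-40,0],"rot":[0,0,0]},{"grip":50,"linear":[-1,-40,0],"rot":[0,0,0]},{"grip":50,"linear":[-1,-35,0],"rot":[0,0,0]},{"grip":50,"linear":[-1,-25,2],"rot":[0,0,0]},{"grip":50,"linear":[-1,-20,1],"rot":[0,0,0]},{"grip":50,"linear":[0,0,0],"rot":[0,0,0]},{"grip":50,"linear":[0,0,0],"rot":[0,0,0]}]' 40; python3 - <<'E'
from rig import sensors,imaging
from h import *
s=sensors.sense();print(s['time_s'],s['eef_pos'],s['dq'].round(2),s['force'],s['wrist_torque']);delta(s,[616.5,-66.2,75.5],-0.062)
c=imaging.camera_params("wrist")
p,d=imaging.capture("wrist"); np.savez("w4.npz",p=p,d=d,**c); cv2.imwrite("pics/w4.png",p[:,:,::-1])
import fit; fit.rects("w4.npz")
E
```

```text
time_s: 6.83
eef_pos: [614.9, -66.8, 132.0]
ee_rot: [-0.001, 0.032, 0.999, 0.0]
force: [1.1, 1.2, 0.0]
grip_width: 0.587
6.8333 [614.93578855 -66.80846449 132.04509036] [ 0.04 -0.01 -0.    0.    0.    0.01] [1.08982678 1.19991764 0.03973127] [ 0.01424148  0.00120061 -0.0326488 ]
shift tool (before turn): [-1.59  0.68 56.54]  (after turn): [-1.52  0.7  56.55]  rotvec: [ 0.0005 -0.0012 -0.0015]
lid 16892 c [657.8 -69.7] s [104.5 130.2] a 86.62 z 71.4 px [321. 259.]
lid 11764 c [ 661.5 -238.5] s [105.5 131.9] a 87.39 z 71.1 px [101. 263.]
lid 1696 c [697.7 174.4] s [98.1 27.4] a 13.81 z 70.2 px [629. 298.]
grip top 1721 c [616.4 -67.2] s [21.8 29.6] a 85.76 z 106.5 px [320. 231.]
grip top 1469 c [ 619.4 -236. ] s [23.5 29.8] a 88.82 z 106.3 px [ 55. 250.]
```

```bash
python3 -m creep '[{"grip":50,"linear":[-1.5,0,14],"rot":[0,0,0]},{"grip":50,"linear":[0,0,18],"rot":[0,0,0]},{"grip":50,"linear":[0,0,14],"rot":[0,0,0]},{"grip":50,"linear":[0,0,7],"rot":[0,0,0]},{"grip":50,"linear":[0,0,3.5],"rot":[0,0,0]},{"grip":50,"linear":[0,0,0],"rot":[0,0,0]},{"grip":30,"linear":[0,0,0],"rot":[0,0,0]}]' 40;python3 -m creep '[{"grip":24,"linear":[0,0,0],"rot":[0,0,0]},{"grip":15,"linear":[0,0,0],"rot":[0,0,0]},{"grip":15,"linear":[0,0,0],"rot":[0,0,0]},{"grip":15,"linear":[0,0,0],"rot":[0,0,0]},{"grip":15,"linear":[0,0,0],"rot":[0,0,0]}]' 40;
```

```text
time_s: 7.47
eef_pos: [617.2, -66.0, 77.1]
ee_rot: [0.0, 0.031, 1.0, -0.0]
force: [0.5, -0.1, 0.4]
grip_width: 0.461
time_s: 7.88
eef_pos: [617.2, -66.4, 77.2]
ee_rot: [0.001, 0.031, 1.0, -0.0]
force: [-0.2, 0.5, 6.0]
grip_width: 0.248
```

```bash
python3 -m creep '[{"grip":15,"linear":[-0.6,0,-1],"rot":[0,0,0]},{"grip":15,"linear":[-1,0,-1.5],"rot":[0,0,0]},{"grip":15,"linear":[-1,0,-1.5],"rot":[0,0,0]},{"grip":15,"linear":[-1,0,-1.5],"rot":[0,0,0]},{"grip":15,"linear":[-0.9,0,-1.5],"rot":[0,0,0]},{"grip":15,"linear":[0,0,0],"rot":[0,0,0]},{"grip":15,"linear":[0,0,0],"rot":[0,0,0]},{"grip":15,"linear":[0,0,0],"rot":[0,0,0]}]' 40; for i in 1 2 3 4; do python3 -m creep '[{"grip":15,"linear":[0,0,0],"rot":[0,0,0]}]' | tr '\n' ' ';echo; done
```

```text
time_s: 8.55
eef_pos: [621.3, -66.6, 83.3]
ee_rot: [-0.0, 0.031, 1.0, 0.0]
force: [-0.4, 0.1, -1.9]
grip_width: 0.249
time_s: 8.63 eef_pos: [621.3, -66.6, 83.3] ee_rot: [-0.0, 0.031, 1.0, 0.0] force: [0.1, 0.5, -1.0] grip_width: 0.249 
time_s: 8.72 eef_pos: [621.3, -66.6, 83.3] ee_rot: [-0.0, 0.031, 1.0, 0.0] force: [1.0, 0.0, -2.4] grip_width: 0.249 
time_s: 8.8 eef_pos: [621.3, -66.6, 83.4] ee_rot: [0.0, 0.031, 1.0, 0.0] force: [0.5, 0.3, -1.7] grip_width: 0.252 
time_s: 8.88 eef_pos: [621.3, -66.6, 83.4] ee_rot: [0.0, 0.031, 1.0, 0.0] force: [1.1, -0.5, -2.7] grip_width: 0.249
```

M weighs about 2.7 N (0.28 kg), nearly empty. I'll lower and release it, then test R the same way.

```bash
python3 -m creep '[{"grip":15,"linear":[0.9,0,1.3],"rot":[0,0,0]},{"grip":15,"linear":[0.9,0,1.3],"rot":[0,0,0]},{"grip":15,"linear":[0.9,0,1.3],"rot":[0,0,0]},{"grip":15,"linear":[0.8,0,1.1],"rot":[0,0,0]},{"grip":15,"linear":[0.6,0,0.8],"rot":[0,0,0]},{"grip":15,"linear":[0.4,0,0.6],"rot":[0,0,0]},{"grip":15,"linear":[0,0,0],"rot":[0,0,0]},{"grip":15,"linear":[0,0,0],"rot":[0,0,0]}]' 40; python3 -m creep '[{"grip":28,"linear":[0,0,0],"rot":[0,0,0]},{"grip":40,"linear":[0,0,0],"rot":[0,0,0]},{"grip":50,"linear":[0,0,0],"rot":[0,0,0]},{"grip":50,"linear":[0,0,0],"rot":[0,0,0]},{"grip":50,"linear":[0,0,-8],"rot":[0,0,0]},{"grip":50,"linear":[0,0,-20],"rot":[0,0,0]},{"grip":50,"linear":[0,0,-25],"rot":[0,0,0]},{"grip":50,"linear":[0,0,-8],"rot":[0,0,0]}]' 40; python3 - <<'E'
from rig import sensors,imaging
from h import *
s=sensors.sense();print(s['time_s'],s['eef_pos'],s['dq'].round(2),s['force'],s['wrist_torque']);delta(s,[619.5,-236,137],-0.0485)
c=imaging.camera_params("wrist")
p,d=imaging.capture("wrist"); np.savez("w5.npz",p=p,d=d,**c); cv2.imwrite("pics/w5.png",p[:,:,::-1])
import fit; fit.rects("w5.npz")
E
```

```text
time_s: 9.55
eef_pos: [617.0, -66.4, 77.3]
ee_rot: [0.0, 0.031, 1.0, -0.0]
force: [0.7, -0.1, 1.4]
grip_width: 0.248
time_s: 10.22
eef_pos: [618.1, -66.7, 142.1]
ee_rot: [0.003, 0.031, 1.0, -0.001]
force: [0.7, 0.1, 0.9]
grip_width: 0.587
10.2167 [618.10348229 -66.66941209 142.05345467] [-0.   -0.07 -0.07 -0.    0.14 -0.  ] [0.73332786 0.13572923 0.91664575] [-0.00716458 -0.00840568  0.01334826]
shift tool (before turn): [ -11.8  -168.92    5.33]  (after turn): [  -9.6  -169.06    5.05]  rotvec: [-0.0013  0.0053 -0.0132]
lid 17980 c [663.7 -69.4] s [104.6 143. ] a 86.72 z 71.3 px [321. 255.]
lid 2888 c [681.9 175.5] s [131.1  36. ] a 13.07 z 70.4 px [626. 275.]
lid 11998 c [ 664.  -238.5] s [105.2 137.3] a 87.8 z 71.2 px [109. 255.]
grip top 1576 c [616.  -66.7] s [21.7 29.7] a 87.44 z 106.5 px [321. 220.]
grip top 1363 c [ 619.4 -235.7] s [23.5 29.5] a 87.59 z 106.3 px [ 66. 238.]
```

```bash
python3 -m creep '[{"grip":50,"linear":[-2,-20,0],"rot":[0,0,-0.007]},{"grip":50,"linear":[-2,-35,0],"rot":[0,0,-0.006]},{"grip":50,"linear":[-2,-40,0],"rot":[0,0,0]},{"grip":50,"linear":[-2,-38,0],"rot":[0,0,0]},{"grip":50,"linear":[-1,-24,2],"rot":[0,0,0]},{"grip":50,"linear":[-1,-12,3],"rot":[0,0,0]},{"grip":50,"linear":[0,0,0],"rot":[0,0,0]},{"grip":50,"linear":[0,0,0],"rot":[0,0,0]}]' 40; python3 - <<'E'
from rig import sensors,imaging
from h import *
s=sensors.sense();print(s['time_s'],s['eef_pos'],s['dq'].round(2),s['force'],s['wrist_torque']);delta(s,[619.5,-236,76],-0.0485)
c=imaging.camera_params("wrist")
p,d=imaging.capture("wrist"); np.savez("w6.npz",p=p,d=d,**c); cv2.imwrite("pics/w6.png",p[:,:,::-1])
import fit; fit.rects("w6.npz")
E
```

```text
time_s: 10.93
eef_pos: [617.9, -234.7, 132.1]
ee_rot: [-0.001, 0.024, 1.0, 0.001]
force: [0.0, 0.1, -0.5]
grip_width: 0.584
10.9333 [ 617.89412516 -234.66266248  132.0870932 ] [ 0.03 -0.02  0.    0.    0.   -0.  ] [ 0.03766768  0.12558368 -0.4792135 ] [-0.00349412  0.03632086  0.01990194]
shift tool (before turn): [-1.74 -1.33 56.08]  (after turn): [-1.67 -1.26 56.09]  rotvec: [ 0.0012 -0.0013 -0.0004]
lid 16119 c [663.8 -69.7] s [105.1 143.7] a 86.36 z 71.3 px [541. 245.]
lid 16890 c [ 660.6 -238.7] s [104.3 130.1] a 87.53 z 71.3 px [320. 259.]
grip top 1613 c [615.9 -67.3] s [23.9 29.5] a 86.99 z 106.4 px [593. 212.]
grip top 1728 c [ 619.5 -237. ] s [21.7 29.9] a 87.78 z 106.4 px [317. 231.]
```

View pics/w6.png

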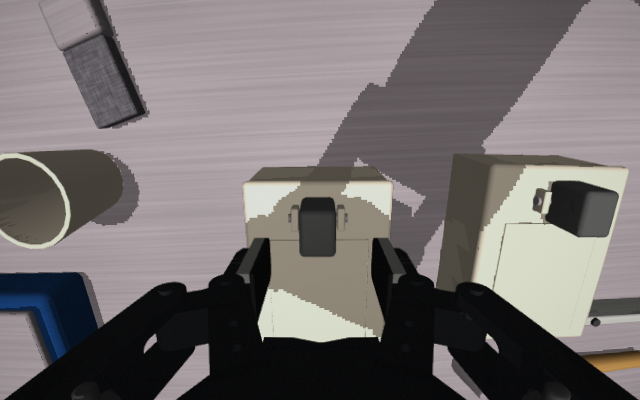

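The R box's block is at (317,228), between the fingers at (258,260) and (383,260). The cup at (35,200) is clear. Now descend, pinch and lift.

```bash
python3 -m creep '[{"grip":50,"linear":[-1.7,-1.7,14],"rot":[0,0,0]},{"grip":50,"linear":[0,0,18],"rot":[0,0,0]},{"grip":50,"linear":[0,0,14],"rot":[0,0,0]},{"grip":50,"linear":[0,0,7],"rot":[0,0,0]},{"grip":50,"linear":[0,0,4],"rot":[0,0,0]},{"grip":50,"linear":[0,0,0],"rot":[0,0,0]},{"grip":30,"linear":[0,0,0],"rot":[0,0,0]}]' 40;python3 -m creep '[{"grip":24,"linear":[0,0,0],"rot":[0,0,0]},{"grip":15,"linear":[0,0,0],"rot":[0,0,0]},{"grip":15,"linear":[0,0,0],"rot":[0,0,0]},{"grip":15,"linear":[0,0,0],"rot":[0,0,0]},{"grip":15,"linear":[0,0,0],"rot":[0,0,0]}]' 40; python3 -m creep '[{"grip":15,"linear":[-0.6,0,-1],"rot":[0,0,0]},{"grip":15,"linear":[-1,0,-1.5],"rot":[0,0,0]},{"grip":15,"linear":[-1,0,-1.5],"rot":[0,0,0]},{"grip":15,"linear":[-1,0,-1.5],"rot":[0,0,0]},{"grip":15,"linear":[-0.9,0,-1.5],"rot":[0,0,0]},{"grip":15,"linear":[0,0,0],"rot":[0,0,0]},{"grip":15,"linear":[0,0,0],"rot":[0,0,0]},{"grip":15,"linear":[0,0,0],"rot":[0,0,0]}]' 40; for i in 1 2 3 4; do python3 -m creep '[{"grip":15,"linear":[0,0,0],"rot":[0,0,0]}]' | tr '\n' ' ';echo; done
```

```text
time_s: 11.57
eef_pos: [620.1, -237.1, 76.5]
ee_rot: [0.0, 0.024, 1.0, -0.0]
force: [-0.5, -0.3, 0.1]
grip_width: 0.456
time_s: 11.98
eef_pos: [620.2, -237.2, 77.0]
ee_rot: [0.001, 0.024, 1.0, -0.0]
force: [0.8, 3.0, 5.3]
grip_width: 0.252
time_s: 12.65
eef_pos: [624.1, -237.6, 82.8]
ee_rot: [-0.0, 0.024, 1.0, 0.0]
force: [-2.0, 2.2, -2.8]
grip_width: 0.253
time_s: 12.73 eef_pos: [624.1, -237.6, 82.9] ee_rot: [-0.0, 0.024, 1.0, 0.0] force: [-2.0, 1.8, -4.0] grip_width: 0.246 
time_s: 12.82 eef_pos: [624.2, -237.6, 82.9] ee_rot: [-0.0, 0.024, 1.0, 0.0] force: [-1.8, 1.4, -4.4] grip_width: 0.253 
time_s: 12.9 eef_pos: [624.2, -237.6, 82.9] ee_rot: [-0.0, 0.024, 1.0, 0.0] force: [-1.9, 0.9, -3.4] grip_width: 0.254 
time_s: 12.98 eef_pos: [624.2, -237.6, 82.9] ee_rot: [-0.0, 0.024, 1.0, 0.0] force: [-2.2, 1.6, -3.3] grip_width: 0.245
```

R pulls 3.7 N up with 2.0 N push, so about 8.4 N (0.85 kg). This is the full one. I'll lower it and then slide it straight back.

```bash
python3 -m creep '[{"grip":15,"linear":[0.9,0,1.3],"rot":[0,0,0]},{"grip":15,"linear":[0.9,0,1.3],"rot":[0,0,0]},{"grip":15,"linear":[0.9,0,1.3],"rot":[0,0,0]},{"grip":15,"linear":[0.8,0,1.1],"rot":[0,0,0]},{"grip":15,"linear":[0.6,0,0.7],"rot":[0,0,0]},{"grip":15,"linear":[0.4,0,0.5],"rot":[0,0,0]},{"grip":15,"linear":[0,0,0.3],"rot":[0,0,0]},{"grip":15,"linear":[0,0,0],"rot":[0,0,0]},{"grip":15,"linear":[0,0,0],"rot":[0,0,0]}]' 60; python3 -m creep '[{"grip":15,"linear":[2,0,0],"rot":[0,0,0]},{"grip":15,"linear":[4,0,0],"rot":[0,0,0]},{"grip":15,"linear":[7,0,0],"rot":[0,0,0]},{"grip":15,"linear":[8,0,0],"rot":[0,0,0]},{"grip":15,"linear":[8,0,0],"rot":[0,0,0]}]' 60
```

```text
time_s: 13.73
eef_pos: [620.2, -237.4, 77.1]
ee_rot: [0.001, 0.024, 1.0, -0.0]
force: [1.2, 3.2, -0.4]
grip_width: 0.244
time_s: 14.15
eef_pos: [591.1, -236.8, 77.1]
ee_rot: [0.001, 0.025, 1.0, -0.001]
force: [5.5, -0.7, -0.7]
grip_width: 0.242
```

```bash
python3 -m creep '[{"grip":15,"linear":[10,0,0],"rot":[0,0,0]},{"grip":15,"linear":[13,0,0],"rot":[0,0,0]},{"grip":15,"linear":[13,0,0],"rot":[0,0,0]},{"grip":15,"linear":[13,0,0],"rot":[0,0,0]},{"grip":15,"linear":[13,0,0],"rot":[0,0,0]},{"grip":15,"linear":[13,0,0],"rot":[0,0,0]},{"grip":15,"linear":[13,0,0],"rot":[0,0,0]},{"grip":15,"linear":[13,0,0],"rot":[0,0,0]},{"grip":15,"linear":[13,0,0],"rot":[0,0,0]},{"grip":15,"linear":[13,0,0],"rot":[0,0,0]},{"grip":15,"linear":[11,0,0],"rot":[0,0,0]},{"grip":15,"linear":[6,0,0],"rot":[0,0,0]}]' 60;python3 -m creep '[{"grip":15,"linear":[0,1,0],"rot":[0,0,0]},{"grip":15,"linear":[0,0,0],"rot":[0,0,0]}]' 60
python3 - <<'E'
from rig import sensors,imaging
from h import *
s=sensors.sense();print(s['time_s'],s['eef_pos'],s['dq'].round(2),s['force'],s['wrist_torque']);delta(s,[447,90,77],-0.039)
c=imaging.camera_params("wrist")
p,d=imaging.capture("wrist"); np.savez("w7.npz",p=p,d=d,**c); cv2.imwrite("pics/w7.png",p[:,:,::-1])
import fit; fit.rects("w7.npz")
E
```

```text
time_s: 15.15
eef_pos: [446.5, -229.7, 77.0]
ee_rot: [0.001, 0.025, 1.0, -0.001]
force: [6.2, 0.4, -1.1]
grip_width: 0.248
time_s: 15.32
eef_pos: [446.2, -228.8, 77.0]
ee_rot: [-0.001, 0.024, 1.0, -0.001]
force: [-6.3, -3.6, 6.8]
grip_width: 0.245
15.3167 [ 446.22073249 -228.83160014   76.98652156] [ 0.    0.01 -0.01 -0.01  0.01 -0.  ] [-6.26743443 -3.575176    6.75175319] [-0.67968761  1.30206041 -0.14875158]
shift tool (before turn): [ 14.8  318.49  -0.49]  (after turn): [ 1.1650e+01  3.1862e+02 -1.0000e-02]  rotvec: [-0.0016 -0.0019 -0.0099]
lid 10606 c [ 446.  -228.6] s [104.4  49.1] a 87.21 z 70.6 px [321. 231.]
lid 1791 c [ 495.  -231.2] s [36.9 23.1] a 88.89 z 72.0 px [321. 325.]
grip top 4260 c [ 442.5 -226.6] s [36.5 39.4] a 33.3 z 106.6 px [320. 273.]
```

View pics/w7.png

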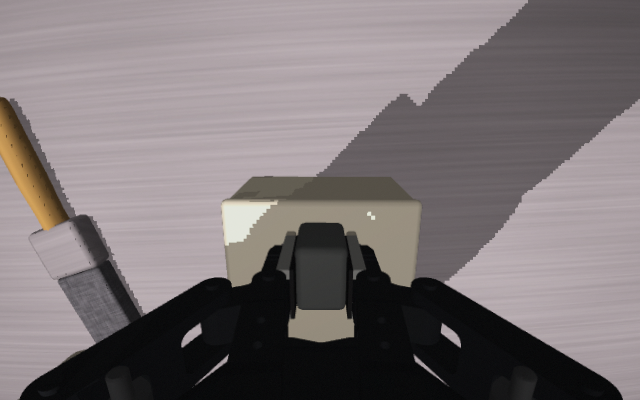

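The box follows flat: the block is held at (320,265) and the lid is square. The brush at (80,260) is well clear. Now slide sideways in front of M.

```bash
python3 -m creep '[{"grip":15,"linear":[0,2,0],"rot":[0,0,0]},{"grip":15,"linear":[0.3,5,0],"rot":[0,0,0]},{"grip":15,"linear":[0.5,9,0],"rot":[0,0,0]},{"grip":15,"linear":[0.6,12,0],"rot":[0,0,0]},{"grip":15,"linear":[0.6,13,0],"rot":[0,0,0]},{"grip":15,"linear":[0.6,13,0],"rot":[0,0,0]},{"grip":15,"linear":[0.6,13,0],"rot":[0,0,0]},{"grip":15,"linear":[0.6,13,0],"rot":[0,0,0]},{"grip":15,"linear":[0.6,13,0],"rot":[0,0,0]},{"grip":15,"linear":[0.6,13,0],"rot":[0,0,0]},{"grip":15,"linear":[0.6,13,0],"rot":[0,0,0]},{"grip":15,"linear":[0.6,13,0],"rot":[0,0,0]}]' 60
python3 - <<'E'
from rig import sensors,imaging
from h import *
s=sensors.sense();print(s['time_s'],s['eef_pos'],s['force'],s['wrist_torque']);delta(s,[447,90,77],-0.039)
c=imaging.camera_params("wrist")
p,d=imaging.capture("wrist"); np.savez("w8.npz",p=p,d=d,**c); cv2.imwrite("pics/w8.png",p[:,:,::-1])
import fit; fit.rects("w8.npz")
E
```

```text
time_s: 16.37
eef_pos: [447.8, -95.9, 77.1]
ee_rot: [0.001, 0.024, 1.0, -0.001]
force: [-1.6, -15.2, 14.7]
grip_width: 0.247
16.3667 [447.80094329 -95.90380465  77.0582677 ] [ -1.5734942  -15.17859645  14.69453714] [-2.94185155  0.37474479 -0.44476794]
shift tool (before turn): [  9.87 185.64  -0.34]  (after turn): [8.0500e+00 1.8573e+02 6.0000e-02]  rotvec: [-0.0021  0.0013 -0.0098]
lid 10534 c [447.7 -95.9] s [104.5  49.6] a 86.8 z 70.7 px [320. 231.]
lid 1788 c [496.5 -98.1] s [36.8 23.6] a 87.28 z 72.1 px [321. 325.]
grip top 4225 c [444. -98.] s [39.4 36.8] a 50.97 z 106.7 px [321. 273.]
```

View pics/w8.png

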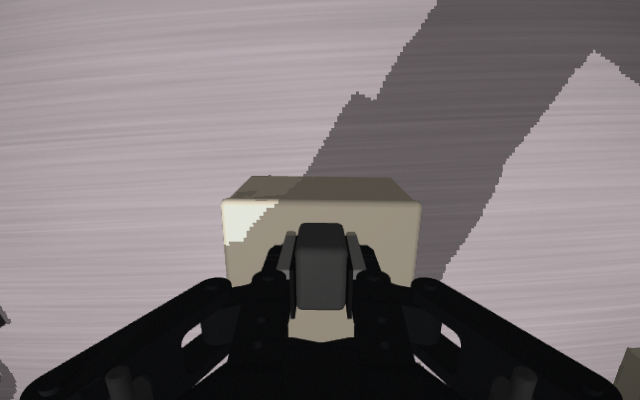

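The lateral drag is pressing down a bit (Fz about 15 N). I'll ease z up by half a millimetre and carry on.

```bash
python3 -m creep '[{"grip":15,"linear":[0,2,-0.3],"rot":[0,0,0]},{"grip":15,"linear":[0.3,6,-0.3],"rot":[0,0,0]},{"grip":15,"linear":[0.5,10,0],"rot":[0,0,0]},{"grip":15,"linear":[0.5,12,0],"rot":[0,0,0]},{"grip":15,"linear":[0.5,13,0],"rot":[0,0,0]},{"grip":15,"linear":[0.5,13,0],"rot":[0,0,0]},{"grip":15,"linear":[0.5,13,0],"rot":[0,0,0]},{"grip":15,"linear":[0.5,13,0],"rot":[0,0,-0.002]},{"grip":15,"linear":[0.5,13,0],"rot":[0,0,-0.002]},{"grip":15,"linear":[0.5,13,0],"rot":[0,0,-0.002]},{"grip":15,"linear":[0.5,13,0],"rot":[0,0,-0.002]},{"grip":15,"linear":[0.5,13,0],"rot":[0,0,-0.002]}]' 60
python3 - <<'E'
from rig import sensors,imaging
from h import *
s=sensors.sense();print(s['time_s'],s['eef_pos'],s['force'],s['wrist_torque']);delta(s,[447,89.2,77],-0.039)
E
```

```text
time_s: 17.42
eef_pos: [448.3, 38.0, 77.1]
ee_rot: [-0.0, 0.02, 1.0, -0.001]
force: [0.6, -5.0, -2.4]
grip_width: 0.241
17.4167 [448.25262404  38.0474328   77.13620918] [ 0.62514807 -4.96013972 -2.43446371] [-0.93257464 -0.13604742 -0.33950916]
shift tool (before turn): [ 3.26 51.06  0.07]  (after turn): [ 3.25 51.06  0.14]  rotvec: [-0.0012 -0.0004 -0.0002]
```

```bash
python3 -m creep '[{"grip":15,"linear":[0.3,13,0],"rot":[0,0,0]},{"grip":15,"linear":[0.3,13,0],"rot":[0,0,0]},{"grip":15,"linear":[0.3,11,0],"rot":[0,0,0]},{"grip":15,"linear":[0,7,0],"rot":[0,0,0]},{"grip":15,"linear":[0,4,0],"rot":[0,0,0]},{"grip":15,"linear":[0,2,0],"rot":[0,0,0]},{"grip":15,"linear":[-0.5,0,0],"rot":[0,0,0]},{"grip":15,"linear":[-1.5,0,0],"rot":[0,0,0]},{"grip":15,"linear":[-2,0,0],"rot":[0,0,0]}]' 60
python3 - <<'E'
from rig import sensors,imaging
from h import *
s=sensors.sense();print(s['time_s'],s['eef_pos'],s['force'],s['wrist_torque']);delta(s,[635,81.6,77],-0.039)
for n in("wrist","top","scene"):
    c=imaging.camera_params(n)
    p,d=imaging.capture(n); np.savez(n+"9.npz",p=p,d=d,**c); cv2.imwrite(f"pics/{n}9.png",p[:,:,::-1])
    import fit; print(n);X=fit.rects(n+"9.npz")
    q=X[(X[...,2]>26)&(X[...,2]<34)&(X[...,0]>600)&(X[...,0]<790)&(X[...,1]>-12)&(X[...,1]<160)]
    for x0 in range(610,760,10):
        b=q[(q[:,0]>x0)&(q[:,0]<x0+10)];l=b[b[:,1]>78][:,1];r=b[b[:,1]<78][:,1]
        if n=="wrist" and len(l)and len(r): print(x0,len(l),len(r),l.min().round(1),r.max().round(1))
cv2.imwrite("pics/scene9c.png",cv2.resize(cv2.imread("pics/scene9.png")[110:300,230:450],None,fx=3,fy=3))
E
```

```text
time_s: 18.17
eef_pos: [449.6, 88.3, 76.8]
ee_rot: [-0.005, 0.019, 1.0, 0.0]
force: [-22.3, -2.7, 24.6]
grip_width: 0.245
18.1667 [449.55260692  88.29601319  76.84932796] [-22.25211063  -2.65707257  24.6423592 ] [-0.52507552  3.95686742 -0.19397112]
shift tool (before turn): [-185.56    0.46   -2.13]  (after turn): [-1.8557e+02  5.4000e-01 -1.5000e-01]  rotvec: [-0.     -0.0107  0.0005]
wrist
lid 10595 c [449.1  88.5] s [104.3  49.6] a 87.78 z 70.6 px [321. 231.]
lid 1782 c [497.7  86.5] s [36.7 22.2] a 89.11 z 71.9 px [321. 325.]
grip top 4327 c [447.6  90.9] s [33.7 42.3] a 26.42 z 106.6 px [320. 274.]
top
scene
lid 643 c [671.7 223.3] s [108.3 143.6] a 86.2 z 71.0 px [387. 164.]
lid 682 c [497.1  83.8] s [106.  145.1] a 88.09 z 70.8 px [326. 167.]
lid 932 c [663.5 -71.6] s [106.6 144.3] a 86.07 z 70.8 px [341. 214.]
```

View pics/wrist9.png

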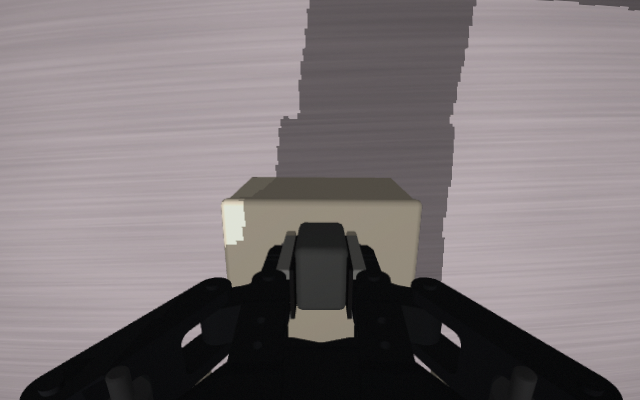

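View pics/scene9c.png

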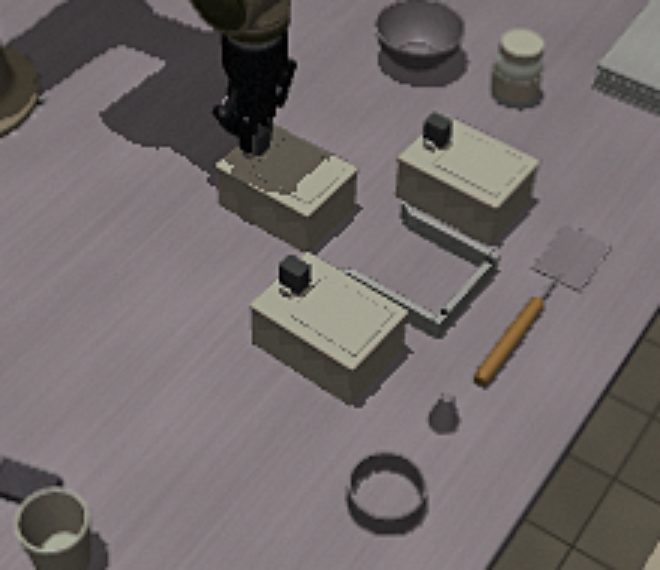

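The box is lined up with the bay mouth, but the start of the forward push pressed down (Fz 25 N). I'll ease the grip up about 1 mm and advance.

```bash
python3 -m creep '[{"grip":15,"linear":[0,0.2,-0.6],"rot":[0,0,0]},{"grip":15,"linear":[0,0.3,-0.6],"rot":[0,0,0]},{"grip":15,"linear":[-2,0,-0.2],"rot":[0,0,0]},{"grip":15,"linear":[-4,0,0],"rot":[0,0,0]},{"grip":15,"linear":[-5,0,0],"rot":[0,0,0]},{"grip":15,"linear":[-6,0,0],"rot":[0,0,0]}]' 60
python3 - <<'E'
from rig import sensors,imaging
from h import *
s=sensors.sense();print(s['time_s'],s['eef_pos'],s['force'],s['wrist_torque']);delta(s,[635,81.6,77],-0.039)
E
```

```text
time_s: 18.82
eef_pos: [470.4, 88.0, 78.2]
ee_rot: [-0.001, 0.019, 1.0, 0.0]
force: [-3.4, -0.0, -2.5]
grip_width: 0.247
18.8167 [470.44314289  88.03951629  78.21631681] [-3.44723739 -0.01965827 -2.49373127] [-0.05803513  0.60666283 -0.01317066]
shift tool (before turn): [-1.6468e+02 -6.0000e-02  1.0500e+00]  (after turn): [-1.6468e+02 -2.0000e-02  1.2200e+00]  rotvec: [ 0.0002 -0.001   0.0003]
```

Force is down to 3.4 N push and 2.5 N pull, as modelled. Continuing in.

```bash
python3 -m creep '[{"grip":15,"linear":[-8,0,0],"rot":[0,0,0]},{"grip":15,"linear":[-9,0,0],"rot":[0,0,0]},{"grip":15,"linear":[-9,0,0],"rot":[0,0,0]},{"grip":15,"linear":[-9,0,0],"rot":[0,0,0]},{"grip":15,"linear":[-9,0,0],"rot":[0,0,0]},{"grip":15,"linear":[-9,0,0],"rot":[0,0,0]},{"grip":15,"linear":[-9,0,0],"rot":[0,0,0]},{"grip":15,"linear":[-9,0,0],"rot":[0,0,0]}]' 60
python3 - <<'E'
from rig import sensors,imaging
from h import *
s=sensors.sense();print(s['time_s'],s['eef_pos'],s['force'],s['wrist_torque']);delta(s,[635,81.6,77],-0.039)
for n in("wrist","top","scene"):
    c=imaging.camera_params(n)
    p,d=imaging.capture(n); np.savez(n+"10.npz",p=p,d=d,**c); cv2.imwrite(f"pics/{n}10.png",p[:,:,::-1])
cv2.imwrite("pics/scene10c.png",cv2.resize(cv2.imread("pics/scene10.png")[110:300,260:450],None,fx=3,fy=3,interpolation=cv2.INTER_CUBIC))
E
```

```text
time_s: 19.48
eef_pos: [542.1, 85.2, 78.2]
ee_rot: [-0.0, 0.019, 1.0, 0.0]
force: [-3.5, -0.8, -3.2]
grip_width: 0.248
19.4833 [542.1317225   85.15382494  78.23233761] [-3.52322546 -0.8422258  -3.19529032] [-0.05281989  0.59544514 -0.05062762]
shift tool (before turn): [-9.294e+01  6.000e-02  1.200e+00]  (after turn): [-9.294e+01  7.000e-02  1.230e+00]  rotvec: [ 0.0001 -0.0003  0.0002]
```

View pics/scene10c.png

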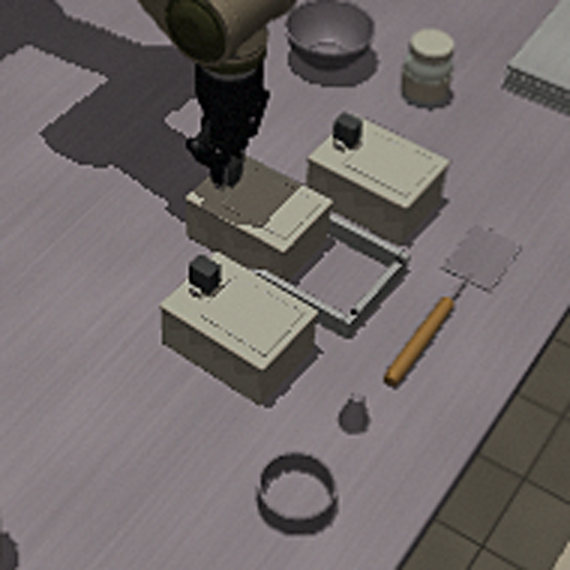

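View pics/wrist10.png

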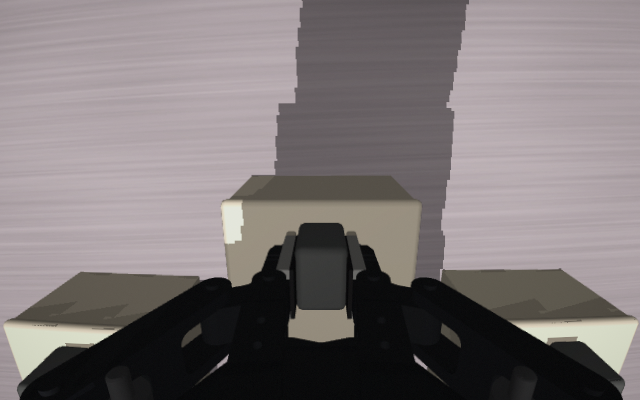

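The scene crop shows the box's far end, around (305,250), entering between the lips, with neighbours and bystanders clear. Continuing, slowing before the stop.

```bash
python3 -m creep '[{"grip":15,"linear":[-9,0,0],"rot":[0,0,0]},{"grip":15,"linear":[-9,0,0],"rot":[0,0,0]},{"grip":15,"linear":[-9,0,0],"rot":[0,0,0]},{"grip":15,"linear":[-9,0,0],"rot":[0,0,0]},{"grip":15,"linear":[-9,0,0],"rot":[0,0,0]},{"grip":15,"linear":[-9,0,0],"rot":[0,0,0]},{"grip":15,"linear":[-8,0,0],"rot":[0,0,0]},{"grip":15,"linear":[-6,0,0],"rot":[0,0,0]},{"grip":15,"linear":[-4,0,0],"rot":[0,0,0]},{"grip":15,"linear":[-3,0,0],"rot":[0,0,0]}]' 60
python3 - <<'E'
from rig import sensors,imaging
from h import *
s=sensors.sense();print(s['time_s'],s['eef_pos'],s['force'],s['wrist_torque']);delta(s,[635,81.6,77],-0.039)
E
```

```text
time_s: 20.47
eef_pos: [616.1, 82.3, 78.3]
ee_rot: [-0.0, 0.019, 1.0, 0.0]
force: [-4.0, -0.7, -2.4]
grip_width: 0.248
20.4667 [616.09319595  82.30941988  78.33505562] [-3.98002438 -0.68097972 -2.38547865] [-0.09693789  0.59004076 -0.03918027]
shift tool (before turn): [-18.92   0.02   1.32]  (after turn): [-18.92   0.03   1.34]  rotvec: [ 0.     -0.0007  0.0002]
```

```bash
python3 -m creep '[{"grip":15,"linear":[-2,0,0],"rot":[0,0,0]},{"grip":15,"linear":[-2,0,0],"rot":[0,0,0]},{"grip":15,"linear":[-2,0,0],"rot":[0,0,0]},{"grip":15,"linear":[-2,0,0],"rot":[0,0,0]},{"grip":15,"linear":[-1.5,0,0],"rot":[0,0,0]},{"grip":15,"linear":[-1.5,0,0],"rot":[0,0,0]},{"grip":15,"linear":[-1,0,0],"rot":[0,0,0]},{"grip":15,"linear":[-1,0,0],"rot":[0,0,0]}]'; for i in 1 2 3; do python3 -m creep '[{"grip":15,"linear":[-0.8,0,0],"rot":[0,0,0]}]' |tr '\n' ' ';echo; done
```

```text
time_s: 21.13
eef_pos: [629.2, 81.8, 78.5]
ee_rot: [-0.0, 0.019, 1.0, -0.0]
force: [-4.1, 0.7, -2.7]
grip_width: 0.246
time_s: 21.22 eef_pos: [630.0, 81.7, 78.5] ee_rot: [-0.0, 0.019, 1.0, 0.0] force: [-2.9, -1.6, -3.1] grip_width: 0.245 
time_s: 21.3 eef_pos: [630.8, 81.7, 78.5] ee_rot: [-0.0, 0.019, 1.0, 0.0] force: [-3.5, -0.3, -2.8] grip_width: 0.247 
time_s: 21.38 eef_pos: [631.5, 81.7, 78.5] ee_rot: [-0.0, 0.019, 1.0, -0.0] force: [-3.4, -0.3, -2.4] grip_width: 0.243
```

```bash
for i in 1 2 3 4; do python3 -m creep '[{"grip":15,"linear":[-0.7,0,0],"rot":[0,0,0]}]' |tr '\n' ' ';echo; done
```

```text
time_s: 21.47 eef_pos: [632.3, 81.6, 78.5] ee_rot: [0.0, 0.019, 1.0, -0.0] force: [-4.2, 1.0, -3.1] grip_width: 0.244 
time_s: 21.55 eef_pos: [632.9, 81.6, 78.5] ee_rot: [-0.0, 0.019, 1.0, 0.0] force: [-3.4, 1.3, -2.5] grip_width: 0.244 
time_s: 21.63 eef_pos: [633.7, 81.6, 78.5] ee_rot: [-0.0, 0.019, 1.0, 0.0] force: [-2.7, 0.3, -3.0] grip_width: 0.243 
time_s: 21.72 eef_pos: [634.4, 81.6, 78.5] ee_rot: [-0.0, 0.019, 1.0, 0.0] force: [-3.7, 0.9, -2.6] grip_width: 0.247
```

```bash
for i in 1 2 3; do python3 -m creep '[{"grip":15,"linear":[-0.6,0,0],"rot":[0,0,0]}]' |tr '\n' ' ';echo; done
```

```text
time_s: 21.8 eef_pos: [635.0, 81.5, 78.5] ee_rot: [-0.0, 0.019, 1.0, -0.0] force: [-4.0, 0.5, -2.4] grip_width: 0.249 
time_s: 21.88 eef_pos: [635.6, 81.5, 78.5] ee_rot: [-0.0, 0.019, 1.0, -0.0] force: [-3.5, -0.3, -2.7] grip_width: 0.245 
time_s: 21.97 eef_pos: [636.2, 81.5, 78.5] ee_rot: [-0.0, 0.019, 1.0, 0.0] force: [-2.9, 0.5, -2.6] grip_width: 0.242
```

```bash
python3 -m creep '[{"grip":15,"linear":[-0.5,0,0],"rot":[0,0,0]}]' |tr '\n' ' ';echo;  python3 -m creep '[{"grip":15,"linear":[-0.5,0,0],"rot":[0,0,0]}]' |tr '\n' ' '
```

```text
time_s: 22.05 eef_pos: [636.7, 81.5, 78.5] ee_rot: [0.0, 0.019, 1.0, -0.0] force: [-2.4, 0.5, -2.2] grip_width: 0.247 
time_s: 22.13 eef_pos: [637.2, 81.5, 78.5] ee_rot: [0.0, 0.019, 1.0, -0.0] force: [-3.9, -0.2, -2.7] grip_width: 0.247
```

```bash
python3 -m creep '[{"grip":15,"linear":[-0.5,0,0],"rot":[0,0,0]}]' |tr '\n' ' ';echo;  python3 -m creep '[{"grip":15,"linear":[-0.5,0,0],"rot":[0,0,0]}]' |tr '\n' ' '
```

```text
time_s: 22.22 eef_pos: [637.5, 81.5, 78.5] ee_rot: [-0.0, 0.019, 1.0, 0.0] force: [-6.0, 1.2, -1.5] grip_width: 0.246 
time_s: 22.3 eef_pos: [637.5, 81.5, 78.4] ee_rot: [-0.001, 0.019, 1.0, 0.0] force: [-8.6, -0.1, -0.8] grip_width: 0.246
```

Contact: Fx rose from 3.5 to 8.6 N and the advance stopped at x=637.5. Now lower the grip end the last ~1.4 mm along its arc and release.

```bash
python3 -m creep '[{"grip":15,"linear":[0.25,0,0.4],"rot":[0,0,0]},{"grip":15,"linear":[0.25,0,0.4],"rot":[0,0,0]},{"grip":15,"linear":[0.2,0,0.4],"rot":[0,0,0]},{"grip":15,"linear":[0.1,0,0.3],"rot":[0,0,0]},{"grip":15,"linear":[0,0,0],"rot":[0,0,0]},{"grip":15,"linear":[0,0,0],"rot":[0,0,0]}]'
```

```text
time_s: 22.8
eef_pos: [637.0, 81.6, 77.1]
ee_rot: [-0.001, 0.019, 1.0, 0.0]
force: [-6.2, 0.8, -1.4]
grip_width: 0.246
```

```bash
python3 -m creep '[{"grip":15,"linear":[0.15,0,0.3],"rot":[0,0,0]},{"grip":15,"linear":[0.1,0,0.2],"rot":[0,0,0]},{"grip":15,"linear":[0,0,0],"rot":[0,0,0]},{"grip":15,"linear":[0,0,0],"rot":[0,0,0]}]'
```

```text
time_s: 23.13
eef_pos: [637.0, 81.5, 77.1]
ee_rot: [-0.0, 0.019, 1.0, 0.0]
force: [-5.8, -0.0, 1.9]
grip_width: 0.247
```

Fz is now positive, so the box is down flat and still lightly against the stop. Releasing gradually.

```bash
python3 -m creep '[{"grip":20,"linear":[0,0,0],"rot":[0,0,0]},{"grip":26,"linear":[0,0,0],"rot":[0,0,0]},{"grip":36,"linear":[0,0,0],"rot":[0,0,0]},{"grip":50,"linear":[0,0,0],"rot":[0,0,0]},{"grip":50,"linear":[0,0,0],"rot":[0,0,0]},{"grip":50,"linear":[0,0,0],"rot":[0,0,0]}]' 20;python3 -m creep '[{"grip":50,"linear":[0,0,-6],"rot":[0,0,0]},{"grip":50,"linear":[0,0,-15],"rot":[0,0,0]},{"grip":50,"linear":[0,0,-25],"rot":[0,0,0]},{"grip":50,"linear":[0,0,-30],"rot":[0,0,0]},{"grip":50,"linear":[2,0,-35],"rot":[0,0,0]},{"grip":50,"linear":[10,0,-35],"rot":[0,0,0]},{"grip":50,"linear":[20,0,-35],"rot":[0,0,0]},{"grip":50,"linear":[20,0,-20],"rot":[0,0,0]},{"grip":50,"linear":[0,0,0],"rot":[0,0,0]},{"grip":50,"linear":[0,0,0],"rot":[0,0,0]}]'
python3 - <<'E'
from rig import sensors,imaging
from h import *
s=sensors.sense();print(s['time_s'],s['eef_pos'],s['dq'].round(2))
import fit
for n in("wrist","scene"):
    c=imaging.camera_params(n)
    p,d=imaging.capture(n); np.savez(n+"11.npz",p=p,d=d,**c); cv2.imwrite(f"pics/{n}11.png",p[:,:,::-1])
    print(n);X=fit.rects(n+"11.npz")
    print("table",np.nanmedian(X[...,2][abs(X[...,2])<8]))
    A=load(n+"11.npz")
    if n=="wrist":
        m=(X[...,2]>66)&(X[...,2]<76)&(X[...,0]>560)&(X[...,0]<780)&(X[...,1]>30)&(X[...,1]<130)
        q=X[m];G=np.c_[q[:,:2]-q[:,:2].mean(0),np.ones(len(q))];print("plane slopes",np.linalg.lstsq(G,q[:,2],rcond=None)[0])
        m=(X[...,2]>26)&(X[...,2]<34)&(X[...,0]>740)&(X[...,0]<790)&(X[...,1]>30)&(X[...,1]<130);print("stop pts",m.sum(),X[m].min(0),X[m].max(0))
cv2.imwrite("pics/scene11c.png",cv2.resize(cv2.imread("pics/scene11.png")[110:300,260:450],None,fx=3,fy=3,interpolation=cv2.INTER_CUBIC))
E
```

```text
time_s: 23.63
eef_pos: [637.4, 81.4, 76.7]
ee_rot: [0.0, 0.019, 1.0, -0.0]
force: [-0.6, 0.0, 0.0]
grip_width: 0.587
time_s: 24.47
eef_pos: [585.0, 83.6, 279.3]
ee_rot: [0.002, 0.019, 1.0, -0.0]
force: [0.5, 0.1, 0.6]
grip_width: 0.581
24.4667 [585.00232597  83.5960635  279.3382913 ] [-0.    0.06  0.02  0.   -0.01 -0.  ]
wrist
lid 7030 c [671.2 226.2] s [104.5 143.2] a 87.13 z 71.2 px [441. 229.]
lid 6954 c [664.7 -68.7] s [104.5 144.8] a 86.38 z 71.3 px [199. 232.]
lid 7954 c [683.4  79.7] s [104.4 142.6] a 87.99 z 71.2 px [321. 248.]
grip top 544 c [623.8 228.5] s [21.9 30.1] a 86.8 z 106.5 px [455. 206.]
grip top 500 c [616.6 -66. ] s [21.6 30. ] a 85.28 z 106.4 px [185. 210.]
grip top 495 c [635.5  81.5] s [20.9 28.8] a 87.24 z 106.4 px [320. 222.]
table 0.6840270636676834
plane slopes [ 6.45006040e-03 -7.02062467e-04  7.12023091e+01]Traceback (most recent call last):
  File "<stdin>", line 14, in <module>
    return umr_minimum(a, axis, None, out, keepdims, initial, where)
ValueError: zero-size array to reduction operation minimum which has no identity
```

View pics/wrist11.png

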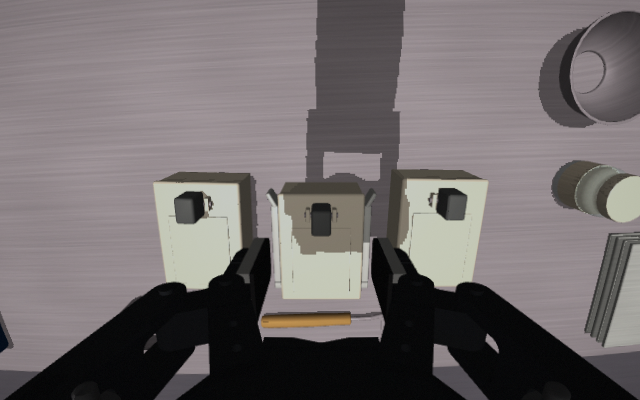

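The wrist view shows the box seated in the frame at (321,240). Its lid centre is (683.4, 79.7) against a bay origin of (683, 79.7). I'll compare its flatness with the neighbours' lids and check the bystanders.

```bash
python3 - <<'E'
from rig import sensors,imaging
from h import *
X=cloud(*load("wrist11.npz"))
for y in(-69,80,226):
    q=X[(X[...,2]>66)&(X[...,2]<76)&(X[...,0]>580)&(X[...,0]<780)&(abs(X[...,1]-y)<50)];G=np.c_[q[:,:2]-q[:,:2].mean(0),np.ones(len(q))];print(y,"plane",np.linalg.lstsq(G,q[:,2],rcond=None)[0].round(4))
p,d=imaging.capture("scene"); cv2.imwrite("pics/scene12.png",p[:,:,::-1])
a=load("scene0.npz")[0].astype(int);df=np.abs(p.astype(int)-a).sum(-1)
cv2.imwrite("pics/scene12c.png",np.hstack([cv2.resize(p[100:310,180:450,::-1],None,fx=2.2,fy=2.2,interpolation=cv2.INTER_CUBIC)]))
E
```

```text
-69 plane [1.17000e-02 3.10000e-03 7.12748e+01]
80 plane [ 6.50000e-03 -7.00000e-04  7.12023e+01]
226 plane [ 1.0400e-02 -1.7000e-03  7.1235e+01]
```

View pics/scene12c.png

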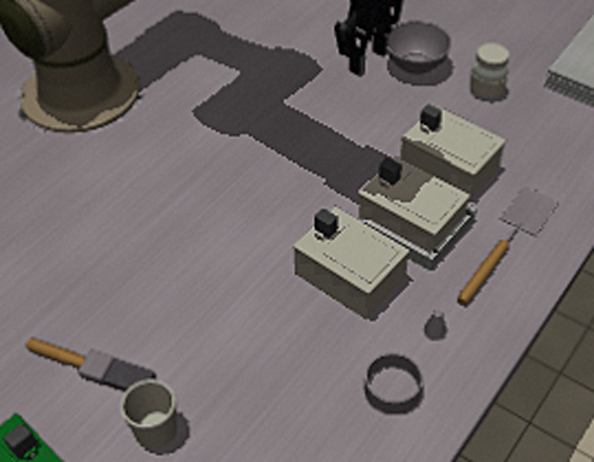

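The box is seated and flat, its lid slope matching the neighbours'. The other boxes, bowl, jar, cup and brush are where they were, and the gripper is clear. Handing in.

```bash
python3 -c "
from rig import ctrl,sensors
print(ctrl.finish_job(), sensors.sense()['time_s'])"
```

```text
the job is handed in; nothing more can be done
the job is handed in; nothing more can be done
```

The full box was the right-hand one, and it is now docked flat against the end stop. I handed the job in at about 24.6 s of robot time.

- **Weighing:** I raised each box's grip end about 6 mm and worked out the weight. The left box came to about 0.31 kg and the middle one about 0.28 kg, both nearly empty. The right one came to about 0.85 kg.
- **Docking:** I slid the right box back, across in front of the middle box, and far end first into the frame. It met the stop with the push rising to about 8.6 N, after which I lowered the last millimetre, released and backed off. During the final slide in, its grip end was raised about 1.3 mm to stop it pressing down.
- **Last checks:** The docked lid centre measured (683.4, 79.7) mm against a bay origin of (683, 79.7), with about 0.004 rad of yaw difference. Its lid lies as flat as its neighbours'. The two empty boxes measured within about 1 mm of where they started. In the last scene picture the bowl, jar, cup and brush look undisturbed.
- **Disagreements:** Two short stretches of sliding pressed down harder than intended, about 15 N and 25 N at the wrist, and both eased once I raised the grip slightly. Contact with the stop came about 1 mm later than the camera predicted, within its calibration. A final check of the stop face found nothing because it was hidden under the box's lid, so seating rests on the contact force and the lid position.

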